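Sort the loose sleeves out of the block heater

TASK

Some of the four tube sleeves standing in the dry-block heater are undersized and rock in their bores, though all look alike from above. Wiggle them gently by the neck to feel which have side play, draw those out and stand them gently in the steel tray. Leave the snug ones seated, do not force them sideways, and do not disturb the other things on the bench.

Things in the scene. Friction and masses are not known exactly. Their poses are not given: they have to be found in the camera images.
- heater: Dry-block heater, cold, fixed: white casing 214 mm wide (y), 225 mm deep, deck 86 mm high, sloping control panel towards its -x. In it a dark metal block 122 x 132 mm, top 92 mm above the bench, with four upright bores 26 mm wide, 45 mm deep at x = +-32, y = +-32 mm, a sleeve in each. Origin: on the bench under the block's centre
- block_top (a point): Centre of the block's top face, which the sleeves' flanges lie on. A seated sleeve must not bear on it with over 20 N (a side push of some 9 N on a snug neck), which would score the bore; 2 N is plenty to feel the play, and a grip that closes off centre also pushes
- sleeve_a: One of four like aluminium sleeves. Neck 22 mm wide (z = 4 to 34 mm), flange 34 mm wide (z = 0 to 4), shank hidden in a bore (z = 0 to -42). Origin on the axis at the flange's underside, z up; flange lies on the block. About 65 g. Snug: shank 25.5 mm, neck gives under 1 mm side to side. Loose: shank 23 mm or less, gives 3 mm or more. Which are loose, and in which bores, must be felt
- sleeve_b: One of four like aluminium sleeves. Neck 22 mm wide (z = 4 to 34 mm), flange 34 mm wide (z = 0 to 4), shank hidden in a bore (z = 0 to -42). Origin on the axis at the flange's underside, z up; flange lies on the block. About 65 g. Snug: shank 25.5 mm, neck gives under 1 mm side to side. Loose: shank 23 mm or less, gives 3 mm or more. Which are loose, and in which bores, must be felt
- sleeve_c: One of four like aluminium sleeves. Neck 22 mm wide (z = 4 to 34 mm), flange 34 mm wide (z = 0 to 4), shank hidden in a bore (z = 0 to -42). Origin on the axis at the flange's underside, z up; flange lies on the block. About 65 g. Snug: shank 25.5 mm, neck gives under 1 mm side to side. Loose: shank 23 mm or less, gives 3 mm or more. Which are loose, and in which bores, must be felt
- sleeve_d: One of four like aluminium sleeves. Neck 22 mm wide (z = 4 to 34 mm), flange 34 mm wide (z = 0 to 4), shank hidden in a bore (z = 0 to -42). Origin on the axis at the flange's underside, z up; flange lies on the block. About 65 g. Snug: shank 25.5 mm, neck gives under 1 mm side to side. Loose: shank 23 mm or less, gives 3 mm or more. Which are loose, and in which bores, must be felt
- tray: Shallow empty steel tray, fixed, for the sleeves taken out: 150 (x) x 210 (y) mm, walls 3 mm thick, 22 mm high, floor 3 mm thick, rims 12 mm wide along its y ends. Origin: underside of the floor, centre. A sleeve stands in it on its flat foot, its origin then 45 mm above the tray's
- tube_rack: white foam rack 78 x 144 mm, 106 mm tall with its capped sample tubes; a bystander, leave it alone
- reagent_bottle: clear bottle 60 mm across, 130 mm tall, blue cap; a bystander, leave it alone
- tip_box: white pipette-tip box 82 x 118 mm, 62 mm tall; a bystander, leave it alone
- marker_pen: marker pen 128 mm long, 15 mm thick, lying; a bystander, leave it alone
Mind the look-alikes: they are no part of the job. Leave any blue look-alike of the sleeve_d alone.

How it is judged:
By the outcome, as a careful person would: the job done as asked, in the order asked, and still so for the second after the job is handed in, with the robot touching nothing.
It also fails if it takes over 72 s, if anything falls off the work surface, if the arm or the gripper's body presses on something with over 40 N, if the wrist force passes 120 N, or if a joint passes its speed limit or range.

ROBOT

A 6-joint arm with a two-finger parallel gripper is mounted at the origin on the work surface. World frame = base frame: x ahead of the robot, y to its left, z up, the work surface at z = 0. Lengths are in mm, angles in rad, forces in N, time in s.
With the tool pointing down it reaches from about 350 to 875 mm from the base axis. Payload 4.2 kg.
Tool frame: the origin (TCP) lies between the finger pads; the fingertips stand 25 mm ahead of it and the grasp point (between the pads) lies 6 mm ahead of it; z points along the fingers, y is the line along which they close (so a half turn about z gives the same grasp; the last joint's range is limited). The gripper opens to 85 mm and grips with 20 to 120 N. Pads are 22 mm wide; open, the fingers measure 114 mm over their backs; the gripper's body (76 mm by 85 mm) begins 54 mm behind the grasp point. The pads swing forward as they close: fully open they stand 13 mm farther back than shut.
Start: joints at [-0.889, 0.385, 0.008, 0, -1.194, -0.259], TCP at [256.46, -569.937, 256.312] pointing down, gripper open.
Joint ranges: [-3.14, 3.14], [-1.21, 2.06], [-1.07, 1.41], [-3.16, 2.05], [-2.99, -0.16], [-3.1, 3.1]. Speed limits (rad/s): [2.79, 2.79, 3.14, 3.14, 3.14, 3.14].

INTERFACE

Orientations are given as a unit quaternion [x, y, z, w].
In Python, from bench import arm gives the robot as it stands.
- The arm moves only by the shell command python3 -m pendant 'ROWS'. ROWS is JSON, a list of rows, each a list of 7 numbers: the shift along the tool's x, y, z in m, then the turn, a rotation vector about the tool's x, y, z in degrees, then the finger opening in m, from 0 to 0.0854. In form: [[x, y, z, wx, wy, wz, fingers], ...]. A call has 1 to 12 rows; each row shifts and turns the commanded pose from where the row before left it, along the tool's axes as they then stand; what a row does not reach is not made up. A row lasts 1/10 s, in which the tool goes at most 50 mm and 8.59 degrees, less where a joint would pass 70% of its speed; a pose out of reach is approached as far as the arm can. A call is refused whole if a number of a shift passes 0.05 or a number of a turn 8.59, either way. A call with a gripper value outside its range is refused whole. The fingers move at their own pace and stop on an object; the grip force is fixed at half the most. Time passes only in rows, so rows that do not move let the fingers close. It gives the time, the measured TCP pose, the force, the opening and the grip force at its end, in the units of the state.
- arm.read_state(): the state, without advancing time (a new reading comes with each control period).
- arm.get_image(name): name is "scene" or "side" or "wrist"; returns a dict with "image" (420x560x3 uint8, red, green, blue), "fx", "fy", "cx", "cy" (pixels), "xyz" and "rotation" of the camera in the world. Camera axes: x right, y down, z forward; pixel columns grow to the right and rows downward; lengths in mm; the calibration is good to about 2 mm. A picture is of the moment at which its call begins. There is no depth.
- arm.job_done(): hands the job in; it is judged then, once.
The state is a dict: "clock": time; "joints": joint angles; "joint_vel": joint speeds; "joint_efforts": joint torques, N m; "position": TCP position; "ee_rot": TCP orientation; "contact_force": force on the tool from outside, world axes, zero at the start; "wrist_torque": the same for the moment, N m; "gripper_width": finger opening in mm; "grasp_force": force on a finger pad.
Only numpy, scipy, OpenCV 4.12 (cv2) and the standard library are available. Lean on these libraries where they do the work, as an engineer would, in place of code of your own. Each camera call takes 0.05 s, during which the arm holds its last target. There are 200 camera calls.

## Working session

There is one attempt and no reset: what is moved stays moved. The work goes in short steps, Python scripts to look and compute and a shell command to move; the robot and the scene stay as the last step left them, time stands still between calls to the robot, and variables do not carry over. Pictures are saved under pics/ and viewed, at most 10 in all, crops included, and the job is handed in when it is done.

```bash
mkdir -p pics; ls
python3 - <<'E'
from bench import arm
import cv2,json
s=arm.read_state();print(s)
for n in("scene","side"):
    d=arm.get_image(n);cv2.imwrite(f"pics/{n}0.png",d["image"][:,:,::-1])
    print(n,d["fx"],d["fy"],d["cx"],d["cy"],d["xyz"],d["rotation"])
E
```

```text
pics
{'clock': 0.0, 'joints': array([-8.89409704e-01,  3.85585922e-01,  6.63120403e-03, -4.99650780e-04,
       -1.19398810e+00, -2.58580186e-01]), 'joint_vel': array([ 0.00012204,  0.00157801,  0.00103239, -0.00078116,  0.00097007,
        0.00064073]), 'joint_efforts': array([-2.44878529e-04, -3.92285228e+01,  1.88398486e+01,  4.18628454e+00,
       -4.67017599e-03, -8.67783179e-07]), 'position': array([ 256.24677991, -569.48231247,  255.20579743]), 'ee_rot': array([-2.09741837e-01,  9.77756184e-01,  1.06203744e-03, -2.79019104e-04]), 'contact_force': array([-0.33476122,  0.28672244,  0.71569066]), 'wrist_torque': array([ 0.03797225, -0.01290944, -0.01852609]), 'grasp_force': 0.0, 'gripper_width': 85.8229751818671}
scene 404.7479661116757 404.7479661116757 283.3989296685046 204.82762992264747 [1323.62878381 -309.28254498  664.90646655] [ 0.74413979  0.48027837 -0.26009167 -0.38463096]
side 425.0718128588866 425.0718128588866 281.4878331086504 207.949820382984 [409.76801803 926.14992939 727.04834555] [-0.05748494  0.88462661 -0.46144538  0.03463252]
```

View pics/scene0.png

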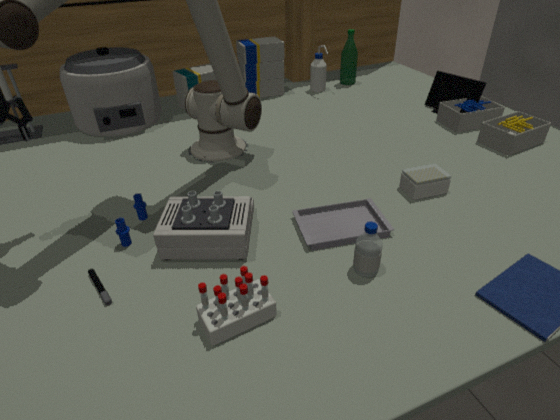

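View pics/side0.png

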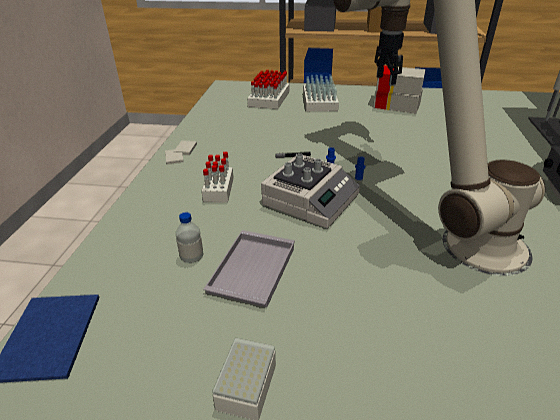

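The scene view shows the four grey sleeves at about (193,200), (218,200), (187,214) and (214,214), with blue look-alikes standing on the bench at (123,232) and (140,207). The tray is centred near (341,223). In the side view the sleeves are near (288,170), (299,160), (307,173) and (319,165), and the tray is near (251,268). I choose the four grey ones in the block, and will check them in a crop.

```bash
cat > h.py <<'E'
from bench import arm
import cv2,numpy as np
from scipy.spatial.transform import Rotation as R
def ray(d,uv,z):
    v=R.from_quat(d["rotation"]).apply([(uv[0]-d["cx"])/d["fx"],(uv[1]-d["cy"])/d["fy"],1]);o=np.array(d["xyz"])
    return (o+v*(z-o[2])/v[2])[:2]
def proj(d,p):
    c=R.from_quat(d["rotation"]).inv().apply(np.array(p)-d["xyz"])
    return c[...,0]/c[...,2]*d["fx"]+d["cx"],c[...,1]/c[...,2]*d["fy"]+d["cy"]
def crop(d,x0,y0,w,h,k,name):
    cv2.imwrite(name,cv2.resize(d["image"][y0:y0+h,x0:x0+w,::-1],None,fx=k,fy=k,interpolation=cv2.INTER_CUBIC))
E
python3 - <<'E'
from h import *
a=arm.get_image("scene");b=arm.get_image("side")
for p in[(193,195),(218,196),(187,209),(214,209)]:print("sc",ray(a,p,126).round())
for p in[(288,165),(299,155),(307,170),(319,160)]:print("si",ray(b,p,126).round())
for p in[(293,222),(383,203),(390,234),(306,247)]:print("tr",ray(a,p,22).round())
for p in[(243,234),(295,238),(264,305),(206,292)]:print("tr si",ray(b,p,22).round())
i=np.hstack([cv2.resize(a["image"][180:265,150:260],(400,309),interpolation=2),cv2.resize(b["image"][140:225,255:365],(400,309),interpolation=2)])
cv2.imwrite("pics/c1.png",i[:,:,::-1])
E
```

```text
sc [ 474. -186.]
sc [ 505. -132.]
sc [ 527. -213.]
sc [ 554. -156.]
si [ 540. -146.]
si [ 515. -211.]
si [ 483. -123.]
si [ 453. -186.]
tr [552.  46.]
tr [579. 310.]
tr [701. 246.]
tr [656.  32.]
tr si [636.  57.]
tr si [497.  57.]
tr si [539. 297.]
tr si [676. 275.]
```

View pics/c1.png

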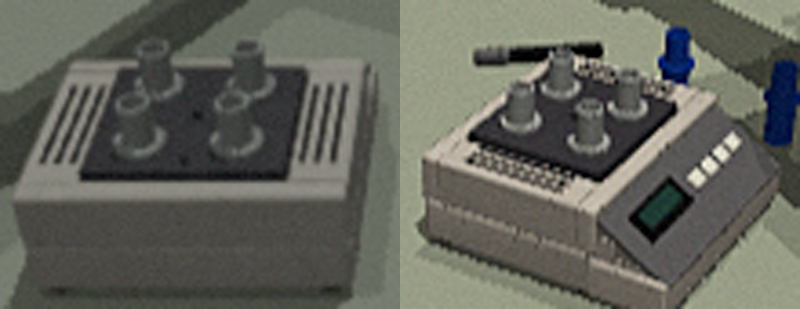

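The crop confirms four identical grey sleeves standing in the dark block. The blue ones are separate, out on the bench.

```bash
cat > fit.py <<'E'
from h import *
from scipy.optimize import least_squares
a=arm.get_image("scene");b=arm.get_image("side")
S=np.array([(192.1,192.4),(217.6,192.7),(186.3,207.5),(213.8,207)])
T=np.array([(299,154.3),(317.7,160.9),(288.3,164.7),(307.5,168.9)])
loc=np.array([(-32,-32),(-32,32),(32,-32),(32,32)])
def pts(p,l,z):
    c,s=np.cos(p[2]),np.sin(p[2]);return np.c_[l@np.array([[c,s],[-s,c]])+p[:2],np.full(len(l),z)]
def fit(S,T,l,z,p0,so,to):
    f=lambda p:np.r_[np.concatenate(proj(a,pts(p,l,z)[so]))-np.concatenate(S.T),np.concatenate(proj(b,pts(p,l,z)[to]))-np.concatenate(T.T)]
    r=least_squares(f,p0,loss="soft_l1");print(r.x.round(3),r.fun.round(1));return r.x
p=fit(S,T,loc,126,[500,-168,-.4],[0,1,2,3],[0,1,2,3]) if 0 else None
# side correspondence: nearest
p=fit(S,T,loc,126,[500,-168,-.45],[0,1,2,3],[2*(1)-2+0,0,3,1][:0] or [2,0,3,1])
E
python3 - <<'E'
import re
s=open('fit.py').read()
s=s[:s.index("p=fit(S")]+'''for o in ([2,0,3,1],[0,2,1,3],[0,1,2,3],[2,3,0,1],[2,3,0,1]):pass
# far-right cam: +x of heater is small column in side view
p=fit(S,T,loc,126,[500,-168,-.45],[0,1,2,3],[2,0,3,1])
print(pts(p,loc,126).round(1))
tl=np.array([(-75,-105),(-75,105),(75,105),(75,-105)])
ST=np.array([(293,222),(383,203),(390,234),(306,247)]);TT=np.array([(295,238),(264,305),(206,292),(243,234)])
q=fit(ST,TT,tl,22,[600,165,-.2],[0,1,2,3],[0,1,2,3]);print(pts(q,tl,22).round())
'''
open('fit.py','w').write(s)
E
python3 fit.py
```

```text
[ 5.00183e+02 -1.69844e+02 -4.24000e-01] [-0.4 -0.1  0.1 -0.2 -0.7 -1.3 -1.  -0.7 -0.4 -0.3 -0.7 -0.7  0.4 -0.9
 -1.1  0.3]
[[ 457.8 -185.8  126. ]
 [ 484.2 -127.5  126. ]
 [ 516.2 -212.2  126. ]
 [ 542.5 -153.9  126. ]]
[ 5.91795e+02  1.64011e+02 -2.23000e-01] [  1.9 -15.8  -1.5   2.  -14.2  -4.4  -3.2  -4.9  -0.3  -0.2  -2.1  -1.
   5.1  -4.8  -8.4  -3. ]
[[495.  78.  22.]
 [542. 283.  22.]
 [688. 250.  22.]
 [642.  45.  22.]]
```

```bash
python3 -m pendant '[[-0.032,0.022,0,0,0,0,0.0854],[-0.032,0.022,0,0,0,0,0.0854],[-0.032,0.022,0,0,0,0,0.0854],[-0.032,0.022,0,0,0,0,0.0854],[-0.032,0.022,0,0,0,0,0.0854],[-0.032,0.022,0,0,0,0,0.0854],[-0.032,0.022,0,0,0,0,0.0854],[-0.032,0.022,0,0,0,0,0.0854],[-0.032,0.022,0,0,0,0,0.0854],[-0.032,0.022,0,0,0,0,0.0854],[-0.032,0.022,0,0,0,0,0.0854],[-0.032,0.022,0,0,0,0,0.0854]]'; python3 -m pendant '[[0,0,0,0,0,8.1,0.04],[0,0,0,0,0,8.1,0.04],[0,0,0,0,0,8.1,0.04],[0,0,0,0,0,8.1,0.04],[0,0,0,0,0,8.1,0.04],[0,0,0,0,0,8.1,0.04],[0,0,0,0,0,0,0.04],[0,0,0,0,0,0,0.04]]'
cat >> h.py <<'E'
def st():
    s=arm.read_state();r=R.from_quat(s["ee_rot"]).as_matrix()
    print("t%.2f"%s["clock"],s["position"].round(2),"yaw_y %.2f"%np.degrees(np.arctan2(r[1,1],r[0,1])),"tilt",(r[:2,2]*57.3).round(2),"F",s["contact_force"].round(2),"Fy_tool %.2f"%(s["contact_force"]@r[:,1]),"w %.2f"%s["gripper_width"],"g",s["grasp_force"]);return s,r
E
python3 - <<'E'
from h import *
st();d=arm.get_image("wrist");cv2.imwrite("pics/w1.png",d["image"][:,:,::-1]);print(d["xyz"],d["rotation"],d["fx"],d["cx"],d["cy"])
E
```

```text
clock: 1.5
position: [498.9, -170.1, 256.5]
ee_rot: [-0.21, 0.978, -0.0, 0.0]
contact_force: [-0.1, -0.1, 0.8]
gripper_width: 85.3
grasp_force: 0.0
clock: 2.3
position: [498.3, -171.6, 256.3]
ee_rot: [0.21, 0.978, 0.0, 0.0]
contact_force: [-0.4, 1.4, -0.1]
gripper_width: 40.1
grasp_force: 0.0
t2.30 [ 498.28 -171.62  256.33] yaw_y 65.79 tilt [0. 0.] F [-0.44  1.38 -0.06] Fy_tool 1.08 w 40.12 g 0.0
[ 425.56299836 -139.31091816  374.38117082] [0.82915093 0.5365407  0.08555637 0.13157856] 297.59432305029407 281.0288589095939 206.852981777057
```

View pics/w1.png

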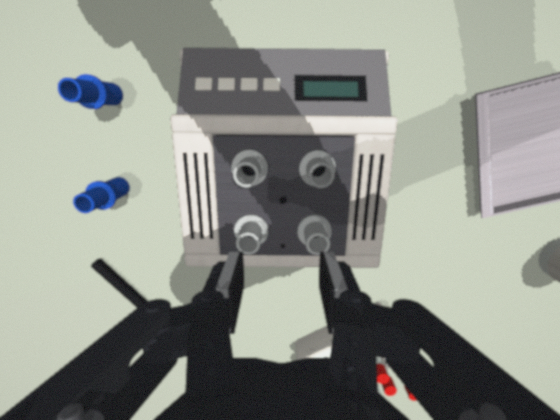

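The wrist view shows the block squared up with the image and the sleeves near (248,168), (319,168), (250,235) and (316,235). The tray's near edge runs from (476,93) to (484,216), and the blue look-alikes are off to the left. I'll overlay the fitted model to refine it.

```bash
cat > ov.py <<'E'
from h import *
import sys
def ov(d,x,y,yaw,name,x0=200,y0=110,w=170,h=160,k=3.6,zs=((0,17),(34,11))):
    im=cv2.resize(d["image"][y0:y0+h,x0:x0+w,::-1],None,fx=k,fy=k,interpolation=2)
    c,s=np.cos(yaw),np.sin(yaw);t=np.linspace(0,6.283,40)
    for lx in(-32,32):
        for ly in(-32,32):
            cx,cy=x+c*lx-s*ly,y+s*lx+c*ly
            for z,r in zs:
                u,v=proj(d,np.c_[cx+r*np.cos(t),cy+r*np.sin(t),np.full(40,92+(4 if r==17 else z))])
                cv2.polylines(im,[((np.c_[u,v]-[x0-.5,y0-.5])*k).astype(int)],True,(0,0,255) if r==17 else (0,255,0),1)
    cv2.imwrite(name,im)
E
python3 - <<'E'
from ov import *
d=arm.get_image("wrist");ov(d,500.2,-169.8,-.424,"pics/o1.png")
E
```

```text
(no output)
```

View pics/o1.png

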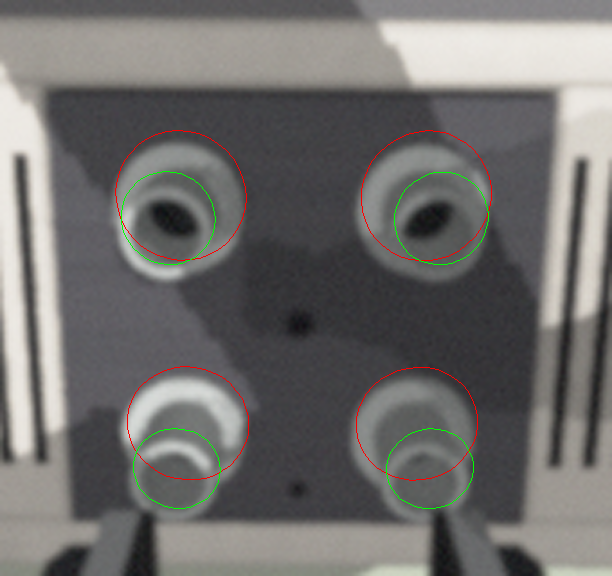

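```bash
python3 -m pendant '[[-0.0353,0.0336,0,0,0,0,0.04],[0,0,0.04,0,0,0,0.04],[0,0,0.03,0,0,0,0.04],[0,0,0.02,0,0,0,0.04],[0,0,0,0,0,0,0.04],[0,0,0,0,0,0,0.04]]'
python3 - <<'E'
from ov import *
st()
d=arm.get_image("wrist");ov(d,502,-171.5,-.424,"pics/o2.png",150,150,260,200,2.9)
E
```

```text
clock: 3.0
position: [544.8, -155.8, 166.8]
ee_rot: [0.211, 0.978, -0.0, 0.0]
contact_force: [0.0, -0.3, 0.4]
gripper_width: 40.3
grasp_force: 0.0
t3.00 [ 544.82 -155.76  166.8 ] yaw_y 65.69 tilt [ 0.02 -0.03] F [ 0.04 -0.3   0.35] Fy_tool -0.25 w 40.28 g 0.0
```

View pics/o2.png

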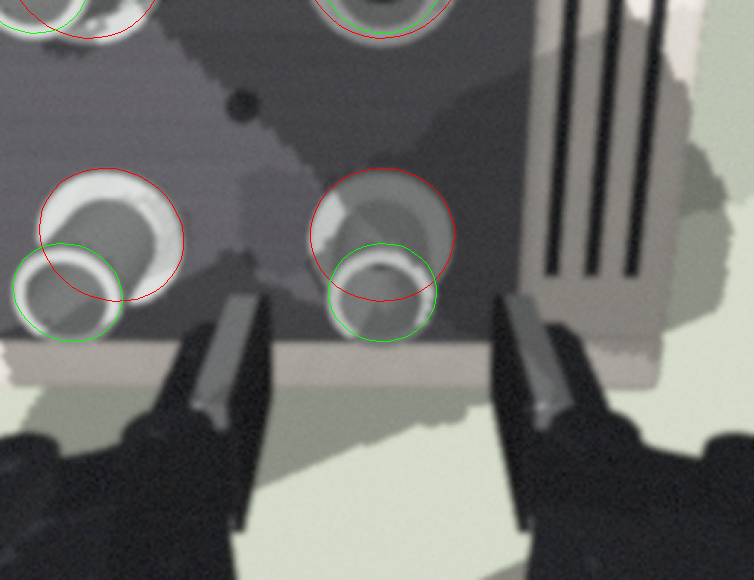

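The overlay fits to about 1 mm. The fingers, at roughly (240,350) and (525,350) in the crop, straddle the lower-right sleeve. I'll descend and probe with the gripper open.

```bash
q(){ grep -E "pos|con|wid" | tr '\n' ' '; echo; }; python3 -m pendant '[[0,0,0.025,0,0,0,0.04],[0,0,0.016,0,0,0,0.04],[0,0,0,0,0,0,0.028],[0,0,0,0,0,0,0.028],[0,0,0,0,0,0,0.028]]'|q; python3 -m pendant '[[0,0.001,0,0,0,0,0.028],[0,0,0,0,0,0,0.028]]'|q;python3 -m pendant '[[0,0.001,0,0,0,0,0.028],[0,0,0,0,0,0,0.028]]'|q;python3 -c "from h import *;st()"
```

```text
position: [545.5, -155.7, 127.2] contact_force: [-0.8, 0.7, -0.2] gripper_width: 28.0 
position: [545.3, -154.6, 126.2] contact_force: [0.2, -0.3, -0.6] gripper_width: 28.2 
position: [545.3, -153.7, 125.5] contact_force: [-0.1, 0.4, 0.5] gripper_width: 27.9 
t3.95 [ 545.28 -153.69  125.49] yaw_y 65.63 tilt [ 0.02 -0.  ] F [-0.07  0.43  0.49] Fy_tool 0.36 w 27.86 g 0.0
```

```bash
q(){ grep -E "pos|con" | tr '\n' ' '; echo; }; python3 -m pendant '[[0,0.0005,0,0,0,0,0.028],[0,0,0,0,0,0,0.028]]'|q; python3 -m pendant '[[0,0.0005,0,0,0,0,0.028],[0,0,0,0,0,0,0.028]]'|q;python3 -m pendant '[[0,0.0005,0,0,0,0,0.028],[0,0,0,0,0,0,0.028]]'|q;python3 -c "from h import *;st()"
```

```text
position: [545.4, -153.2, 125.3] contact_force: [0.3, -0.6, 0.7] 
position: [545.5, -152.8, 125.2] contact_force: [-0.3, 0.4, -1.1] 
position: [545.7, -152.4, 125.3] contact_force: [-0.1, -0.3, -0.1] 
t4.55 [ 545.75 -152.39  125.27] yaw_y 65.62 tilt [-0.01  0.  ] F [-0.13 -0.26 -0.11] Fy_tool -0.29 w 28.19 g 0.12789079919457436
```

```bash
q(){ grep -E "pos|con|gras" | tr '\n' ' '; echo; }; python3 -m pendant '[[0,0.0005,0,0,0,0,0.028],[0,0,0,0,0,0,0.028]]'|q; python3 -m pendant '[[0,0.0005,0,0,0,0,0.028],[0,0,0,0,0,0,0.028]]'|q;python3 -c "from h import *;st()"
```

```text
position: [546.0, -151.9, 125.3] contact_force: [-0.3, 0.5, -0.2] grasp_force: 0.1 
position: [546.2, -151.4, 125.3] contact_force: [-0.2, -0.5, -0.2] grasp_force: 0.2 
t4.95 [ 546.2  -151.44  125.32] yaw_y 65.63 tilt [-0. -0.] F [-0.24 -0.53 -0.17] Fy_tool -0.58 w 27.80 g 0.19452184438705444
```

```bash
q(){ grep -E "pos|con|gras" | tr '\n' ' '; echo; }; python3 -m pendant '[[0,0.0005,0,0,0,0,0.028],[0,0,0,0,0,0,0.028]]'|q; python3 -m pendant '[[0,0.0005,0,0,0,0,0.028],[0,0,0,0,0,0,0.028]]'|q;python3 -c "from h import *;st()"
```

```text
position: [546.2, -151.3, 125.4] contact_force: [-0.9, -2.3, 0.7] grasp_force: 1.0 
position: [546.3, -151.0, 125.5] contact_force: [-1.0, -3.5, 1.5] grasp_force: 2.0 
t5.35 [ 546.34 -151.04  125.51] yaw_y 65.63 tilt [-0.04 -0.04] F [-1.05 -3.51  1.46] Fy_tool -3.63 w 27.96 g 2.0271022617816925
```

```bash
q(){ grep -E "pos|con|gras" | tr '\n' ' '; echo; }; python3 -m pendant '[[0,0.0005,0,0,0,0,0.028],[0,0,0,0,0,0,0.028]]'|q; python3 -m pendant '[[0,0.0005,0,0,0,0,0.028],[0,0,0,0,0,0,0.028]]'|q;python3 -c "from h import *;st()"
```

```text
position: [546.4, -150.8, 125.6] contact_force: [-1.9, -4.6, 2.9] grasp_force: 2.8 
position: [546.5, -150.7, 125.7] contact_force: [-2.8, -5.7, 3.7] grasp_force: 3.4 
t5.75 [ 546.47 -150.68  125.73] yaw_y 65.63 tilt [-0.08 -0.08] F [-2.84 -5.73  3.72] Fy_tool -6.40 w 27.87 g 3.402790054678917
```

```bash
q(){ grep -E "pos|con|gras" | tr '\n' ' '; echo; }; python3 -m pendant '[[0,-0.0065,0,0,0,0,0.028],[0,-0.001,0,0,0,0,0.028],[0,0,0,0,0,0,0.028]]'|q; python3 -m pendant '[[0,-0.001,0,0,0,0,0.028],[0,0,0,0,0,0,0.028]]'|q;python3 -m pendant '[[0,-0.0007,0,0,0,0,0.028],[0,0,0,0,0,0,0.028]]'|q;python3 -c "from h import *;st()"
```

```text
position: [544.1, -156.3, 125.2] contact_force: [0.2, 0.4, -0.3] grasp_force: 0.0 
position: [543.7, -157.2, 125.2] contact_force: [0.9, -0.8, 0.4] grasp_force: 0.1 
position: [543.3, -157.9, 125.3] contact_force: [1.1, 0.2, -0.1] grasp_force: 0.1 
t6.45 [ 543.29 -157.93  125.25] yaw_y 65.63 tilt [0.   0.01] F [ 1.07  0.16 -0.08] Fy_tool 0.59 w 28.18 g 0.14262885320931673
```

```bash
q(){ grep -E "pos|con|gras" | tr '\n' ' '; echo; }; python3 -m pendant '[[0,-0.0007,0,0,0,0,0.028],[0,0,0,0,0,0,0.028]]'|q; python3 -m pendant '[[0,-0.0007,0,0,0,0,0.028],[0,0,0,0,0,0,0.028]]'|q;python3 -c "from h import *;st()"
```

```text
position: [542.9, -158.7, 125.3] contact_force: [-0.7, -0.6, 0.3] grasp_force: 0.1 
position: [542.6, -159.4, 125.3] contact_force: [0.1, 1.0, 0.0] grasp_force: 0.1 
t6.85 [ 542.6  -159.39  125.31] yaw_y 65.62 tilt [-0.  0.] F [0.12 0.99 0.01] Fy_tool 0.95 w 27.37 g 0.07971801096573472
```

Lower-right gives at least 2.8 mm with almost no force, so it is loose. Next is lower-left.

```bash
q(){ grep -E "pos|con|gras" | tr '\n' ' '; echo; }; python3 -m pendant '[[0,0.004,0,0,0,0,0.04],[0,0,0,0,0,0,0.04],[0,0,-0.042,0,0,0,0.04],[0,-0.03,0,0,0,0,0.04],[0,-0.034,0,0,0,0,0.04],[0,0,0,0,0,0,0.04],[0,0,0.022,0,0,0,0.04],[0,0,0.02,0,0,0,0.04],[0,0,0,0,0,0,0.028],[0,0,0,0,0,0,0.028],[0,0,0,0,0,0,0.028]]'|q; python3 -m pendant '[[0,0.002,0,0,0,0,0.028],[0,0,0,0,0,0,0.028]]'|q; python3 -m pendant '[[0,0.0005,0,0,0,0,0.028],[0,0,0,0,0,0,0.028]]'|q; python3 -m pendant '[[0,0.0005,0,0,0,0,0.028],[0,0,0,0,0,0,0.028]]'|q; python3 -m pendant '[[0,0.0005,0,0,0,0,0.028],[0,0,0,0,0,0,0.028]]'|q;python3 -c "from h import *;st()"
```

```text
position: [518.9, -213.9, 126.4] contact_force: [-0.7, 0.9, -0.3] grasp_force: 0.0 
position: [519.3, -211.9, 126.1] contact_force: [-0.4, -0.5, -0.6] grasp_force: 0.0 
position: [519.0, -211.6, 125.6] contact_force: [0.3, -1.0, 0.2] grasp_force: 0.0 
position: [519.1, -211.2, 125.3] contact_force: [-0.0, 0.6, 1.0] grasp_force: 0.0 
position: [519.3, -210.9, 125.3] contact_force: [-0.8, -0.3, 0.5] grasp_force: 0.3 
t8.75 [ 519.3  -210.85  125.31] yaw_y 65.63 tilt [-0.01 -0.01] F [-0.78 -0.34  0.53] Fy_tool -0.63 w 28.01 g 0.29332528822124004
```

```bash
q(){ grep -E "pos|con|gras" | tr '\n' ' '; echo; }; python3 -m pendant '[[0,0.0005,0,0,0,0,0.028],[0,0,0,0,0,0,0.028]]'|q; python3 -m pendant '[[0,0.0005,0,0,0,0,0.028],[0,0,0,0,0,0,0.028]]'|q; python3 -c "from h import *;st()"
```

```text
position: [519.5, -210.4, 125.3] contact_force: [-1.5, -1.2, -0.0] grasp_force: 0.4 
position: [519.8, -209.9, 125.3] contact_force: [-0.3, -1.3, 1.0] grasp_force: 0.4 
t9.15 [ 519.77 -209.86  125.32] yaw_y 65.63 tilt [ 0. -0.] F [-0.27 -1.35  0.99] Fy_tool -1.34 w 28.06 g 0.38418746553361416
```

```bash
q(){ grep -E "pos|con|gras" | tr '\n' ' '; echo; }; python3 -m pendant '[[0,0.0005,0,0,0,0,0.028],[0,0,0,0,0,0,0.028]]'|q; python3 -m pendant '[[0,0.0005,0,0,0,0,0.028],[0,0,0,0,0,0,0.028]]'|q; python3 -c "from h import *;st()"
```

```text
position: [519.9, -209.5, 125.4] contact_force: [-0.8, -0.9, 1.0] grasp_force: 0.7 
position: [520.0, -209.3, 125.5] contact_force: [-1.8, -3.0, 0.8] grasp_force: 1.5 
t9.55 [ 520.02 -209.26  125.47] yaw_y 65.63 tilt [-0.02 -0.03] F [-1.75 -3.04  0.76] Fy_tool -3.49 w 28.31 g 1.5365351736545563
```

```bash
q(){ grep -E "pos|con|gras" | tr '\n' ' '; echo; }; python3 -m pendant '[[0,-0.0055,0,0,0,0,0.028],[0,-0.002,0,0,0,0,0.028],[0,0,0,0,0,0,0.028]]'|q; python3 -m pendant '[[0,-0.0008,0,0,0,0,0.028],[0,0,0,0,0,0,0.028]]'|q; python3 -m pendant '[[0,-0.0005,0,0,0,0,0.028],[0,0,0,0,0,0,0.028]]'|q; python3 -m pendant '[[0,-0.0005,0,0,0,0,0.028],[0,0,0,0,0,0,0.028]]'|q; python3 -c "from h import *;st()"
```

```text
position: [517.0, -215.9, 125.2] contact_force: [-0.9, -0.4, -0.2] grasp_force: 0.0 
position: [516.8, -216.5, 125.2] contact_force: [0.3, -0.0, -0.4] grasp_force: 0.0 
position: [516.6, -216.9, 125.3] contact_force: [0.9, 0.8, -0.7] grasp_force: 0.2 
position: [516.3, -217.4, 125.3] contact_force: [0.2, 0.7, 0.1] grasp_force: 0.2 
t10.45 [ 516.3  -217.42  125.29] yaw_y 65.63 tilt [-0.  0.] F [0.21 0.66 0.13] Fy_tool 0.69 w 28.00 g 0.15325163025408983
```

Lower-left also moves freely, by at least 2.7 mm, so it is loose. Next is upper-left.

```bash
q(){ grep -E "pos|con|gras" | tr '\n' ' '; echo; }; python3 -m pendant '[[0,0.0038,0,0,0,0,0.04],[0,0,0,0,0,0,0.04],[0,0,-0.042,0,0,0,0.04],[0.032,0,0,0,0,0,0.04],[0.032,0,0,0,0,0,0.04],[0,0,0,0,0,0,0.04],[0,0,0.022,0,0,0,0.04],[0,0,0.02,0,0,0,0.04],[0,0,0,0,0,0,0.028],[0,0,0,0,0,0,0.028],[0,0,0,0,0,0,0.028]]'|q; python3 -m pendant '[[0,0.002,0,0,0,0,0.028],[0,0,0,0,0,0,0.028]]'|q; python3 -m pendant '[[0,0.0005,0,0,0,0,0.028],[0,0,0,0,0,0,0.028]]'|q; python3 -m pendant '[[0,0.0005,0,0,0,0,0.028],[0,0,0,0,0,0,0.028]]'|q; python3 -c "from h import *;st()"
```

```text
position: [460.6, -187.8, 126.3] contact_force: [0.5, 0.4, 0.8] grasp_force: 0.0 
position: [461.0, -185.7, 126.0] contact_force: [-0.3, 0.3, -0.6] grasp_force: 0.0 
position: [460.7, -185.2, 125.5] contact_force: [0.1, 0.4, -0.5] grasp_force: 0.0 
position: [460.8, -184.8, 125.3] contact_force: [0.2, 0.5, -1.1] grasp_force: 0.0 
t12.15 [ 460.84 -184.79  125.33] yaw_y 65.63 tilt [ 0. -0.] F [ 0.25  0.53 -1.1 ] Fy_tool 0.58 w 28.04 g 0.0
```

```bash
q(){ grep -E "pos|con|gras" | tr '\n' ' '; echo; }; python3 -m pendant '[[0,0.0005,0,0,0,0,0.028],[0,0,0,0,0,0,0.028]]'|q; python3 -m pendant '[[0,0.0005,0,0,0,0,0.028],[0,0,0,0,0,0,0.028]]'|q; python3 -m pendant '[[0,0.0005,0,0,0,0,0.028],[0,0,0,0,0,0,0.028]]'|q; python3 -c "from h import *;st()"
```

```text
position: [461.0, -184.4, 125.3] contact_force: [1.1, 0.9, 0.9] grasp_force: 0.0 
position: [461.1, -184.1, 125.4] contact_force: [-0.1, -1.1, 1.0] grasp_force: 0.7 
position: [461.2, -183.8, 125.5] contact_force: [-1.1, -3.6, 1.9] grasp_force: 1.9 
t12.75 [ 461.22 -183.83  125.5 ] yaw_y 65.63 tilt [-0.03 -0.03] F [-1.1  -3.65  1.91] Fy_tool -3.78 w 27.80 g 1.900964230298996
```

```bash
q(){ grep -E "pos|con|gras" | tr '\n' ' '; echo; }; python3 -m pendant '[[0,-0.0045,0,0,0,0,0.028],[0,-0.001,0,0,0,0,0.028],[0,0,0,0,0,0,0.028]]'|q; python3 -m pendant '[[0,-0.0005,0,0,0,0,0.028],[0,0,0,0,0,0,0.028]]'|q; python3 -m pendant '[[0,-0.0005,0,0,0,0,0.028],[0,0,0,0,0,0,0.028]]'|q; python3 -m pendant '[[0,-0.0005,0,0,0,0,0.028],[0,0,0,0,0,0,0.028]]'|q; python3 -c "from h import *;st()"
```

```text
position: [459.2, -188.5, 125.2] contact_force: [0.4, -0.8, 1.4] grasp_force: 0.0 
position: [459.0, -188.9, 125.2] contact_force: [-0.3, -0.4, 0.7] grasp_force: 0.0 
position: [458.8, -189.4, 125.3] contact_force: [0.2, 0.9, -0.4] grasp_force: 0.0 
position: [458.6, -189.8, 125.3] contact_force: [-0.3, 0.5, 0.4] grasp_force: 0.1 
t13.65 [ 458.57 -189.82  125.31] yaw_y 65.62 tilt [0. 0.] F [-0.34  0.49  0.4 ] Fy_tool 0.30 w 27.49 g 0.06342702079564333
```

```bash
q(){ grep -E "pos|con|gras" | tr '\n' ' '; echo; }; python3 -m pendant '[[0,-0.0005,0,0,0,0,0.028],[0,0,0,0,0,0,0.028]]'|q; python3 -m pendant '[[0,-0.0005,0,0,0,0,0.028],[0,0,0,0,0,0,0.028]]'|q; python3 -m pendant '[[0,-0.0005,0,0,0,0,0.028],[0,0,0,0,0,0,0.028]]'|q;  python3 -c "from h import *;st()"
```

```text
position: [458.4, -190.3, 125.3] contact_force: [0.2, -0.0, 0.1] grasp_force: 0.2 
position: [458.4, -190.6, 125.5] contact_force: [-0.3, 2.9, 0.7] grasp_force: 1.1 
position: [458.5, -190.9, 125.6] contact_force: [1.2, 4.4, 2.0] grasp_force: 2.4 
t14.25 [ 458.45 -190.86  125.62] yaw_y 65.63 tilt [0.07 0.02] F [1.18 4.42 2.04] Fy_tool 4.51 w 27.86 g 2.4202995747327805
```

Upper-left has about 0.65 mm of play with hard stops on both sides, so it is snug. Next is upper-right.

```bash
q(){ grep -E "pos|con|gras" | tr '\n' ' '; echo; }; python3 -m pendant '[[0,0.004,0,0,0,0,0.04],[0,0,0,0,0,0,0.04],[0,0,-0.042,0,0,0,0.04],[0,0.032,0,0,0,0,0.04],[0,0.032,0,0,0,0,0.04],[0,0,0,0,0,0,0.04],[0,0,0.022,0,0,0,0.04],[0,0,0.02,0,0,0,0.04],[0,0,0,0,0,0,0.028],[0,0,0,0,0,0,0.028],[0,0,0,0,0,0,0.028]]'|q; python3 -m pendant '[[0,0.002,0,0,0,0,0.028],[0,0,0,0,0,0,0.028]]'|q; python3 -m pendant '[[0,0.0005,0,0,0,0,0.028],[0,0,0,0,0,0,0.028]]'|q; python3 -m pendant '[[0,0.0005,0,0,0,0,0.028],[0,0,0,0,0,0,0.028]]'|q; python3 -c "from h import *;st()"
```

```text
position: [486.6, -129.6, 126.2] contact_force: [0.8, 0.5, -0.4] grasp_force: 0.0 
position: [487.4, -127.4, 126.1] contact_force: [0.2, 0.4, -0.0] grasp_force: 0.0 
position: [487.2, -126.9, 125.6] contact_force: [0.4, -0.7, -0.6] grasp_force: 0.0 
position: [487.3, -126.5, 125.3] contact_force: [-0.3, 0.2, -0.3] grasp_force: 0.0 
t15.95 [ 487.28 -126.5   125.33] yaw_y 65.63 tilt [ 0. -0.] F [-0.3   0.21 -0.29] Fy_tool 0.06 w 28.25 g 0.0
```

```bash
q(){ grep -E "pos|con|gras" | tr '\n' ' '; echo; }; python3 -m pendant '[[0,0.0005,0,0,0,0,0.028],[0,0,0,0,0,0,0.028]]'|q; python3 -m pendant '[[0,0.0005,0,0,0,0,0.028],[0,0,0,0,0,0,0.028]]'|q; python3 -c "from h import *;st()"
```

```text
position: [487.4, -126.1, 125.3] contact_force: [-0.4, 0.2, 0.1] grasp_force: 0.1 
position: [487.5, -125.8, 125.3] contact_force: [-0.4, -1.8, 0.9] grasp_force: 0.7 
t16.35 [ 487.5  -125.79  125.33] yaw_y 65.63 tilt [-0.03 -0.02] F [-0.39 -1.83  0.91] Fy_tool -1.83 w 28.52 g 0.7356837205588818
```

```bash
q(){ grep -E "pos|con|gras" | tr '\n' ' '; echo; }; python3 -m pendant '[[0,-0.004,0,0,0,0,0.028],[0,-0.002,0,0,0,0,0.028],[0,0,0,0,0,0,0.028]]'|q; python3 -m pendant '[[0,-0.0005,0,0,0,0,0.028],[0,0,0,0,0,0,0.028]]'|q; python3 -m pendant '[[0,-0.0005,0,0,0,0,0.028],[0,0,0,0,0,0,0.028]]'|q; python3 -m pendant '[[0,-0.0005,0,0,0,0,0.028],[0,0,0,0,0,0,0.028]]'|q; python3 -c "from h import *;st()"
```

```text
position: [485.1, -131.3, 125.3] contact_force: [-0.8, 0.0, 0.4] grasp_force: 0.0 
position: [485.0, -131.5, 125.3] contact_force: [-0.2, -0.4, 0.1] grasp_force: 0.0 
position: [484.9, -131.9, 125.3] contact_force: [0.3, 0.1, -0.5] grasp_force: 0.2 
position: [484.9, -132.3, 125.5] contact_force: [1.3, 1.6, 1.1] grasp_force: 0.9 
t17.25 [ 484.87 -132.25  125.46] yaw_y 65.63 tilt [0.05 0.01] F [1.29 1.58 1.11] Fy_tool 1.97 w 28.22 g 0.9391896799206734
```

Upper-right is also snug at about 0.65 mm. I'll pull lower-right, then lower-left.

```bash
q(){ grep -E "pos|con|gras|wid" | tr '\n' ' '; echo; }; python3 -m pendant '[[0,0.0035,0,0,0,0,0.04],[0,0,0,0,0,0,0.04],[0,0,-0.042,0,0,0,0.04],[-0.032,0,0,0,0,0,0.04],[-0.032,0,0,0,0,0,0.04],[0,0,0,0,0,0,0.04],[0,0,0.022,0,0,0,0.04],[0,0,0.02,0,0,0,0.04],[0,0,0,0,0,0,0.028],[0,0,0,0,0,0,0.028],[0,0,0,0,0,0,0.025]]'|q; python3 -m pendant '[[0,0,0,0,0,0,0.023],[0,0,0,0,0,0,0.022],[0,0,0,0,0,0,0.018],[0,0,0,0,0,0,0.018],[0,0,0,0,0,0,0.018]]'|q
python3 - <<'E'
from h import *
st()
a=arm.get_image("scene");b=arm.get_image("side")
print("bottle cap",ray(a,(371,228),130),ray(b,(186,217),130))
i=np.hstack([cv2.resize(a["image"][180:280,280:400],(400,333),interpolation=2),cv2.resize(b["image"][225:315,195:305],(400,333),interpolation=2)])
cv2.imwrite("pics/t1.png",i[:,:,::-1])
E
```

```text
position: [544.8, -155.6, 126.4] contact_force: [0.1, 0.5, -0.1] gripper_width: 25.2 grasp_force: 0.0 
position: [544.8, -155.8, 126.5] contact_force: [-1.7, 0.0, 6.4] gripper_width: 19.9 grasp_force: 58.5 
t18.85 [ 544.78 -155.79  126.54] yaw_y 65.65 tilt [ 0.09 -0.03] F [-1.7   0.01  6.45] Fy_tool -0.69 w 19.93 g 58.4671676158905
bottle cap [771.40414758 128.08755984] [750.75955263 143.11867685]
```

View pics/t1.png

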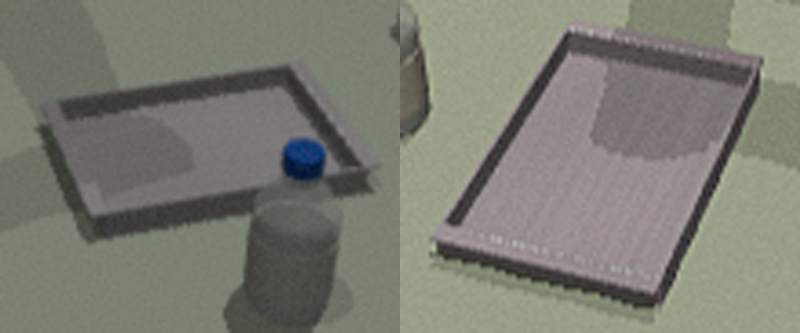

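```bash
sed -i 's/^ST=.*/ST=np.array([(292,212.4),(370,199.2),(393.4,230.4),(308.5,246)]);TT=np.array([(294.6,241.8),(266,304.7),(205.2,290.4),(241.8,231.8)])/' fit.py; python3 fit.py; python3 -m pendant '[[0,0,-0.005,0,0,0,0.018],[0,0,-0.015,0,0,0,0.018],[0,0,-0.025,0,0,0,0.018],[0,0,-0.025,0,0,0,0.018],[0,0,-0.025,0,0,0,0.018],[0,0,0,0,0,0,0.018]]'; python3 -c "from h import *;st()"
```

```text
[ 5.00183e+02 -1.69844e+02 -4.24000e-01] [-0.4 -0.1  0.1 -0.2 -0.7 -1.3 -1.  -0.7 -0.4 -0.3 -0.7 -0.7  0.4 -0.9
 -1.1  0.3]
[[ 457.8 -185.8  126. ]
 [ 484.2 -127.5  126. ]
 [ 516.2 -212.2  126. ]
 [ 542.5 -153.9  126. ]]
[ 5.90953e+02  1.66030e+02 -1.95000e-01] [ 2.9 -3.4 -4.2  1.1 -4.2 -1.3 -0.8 -3.7 -0.5 -0.4 -0.5 -0.9  1.1 -4.1
 -5.2 -0.1]
[[497.  78.  22.]
 [538. 284.  22.]
 [685. 254.  22.]
 [644.  48.  22.]]
clock: 19.65
position: [546.3, -155.9, 224.1]
ee_rot: [0.211, 0.978, 0.0, 0.004]
contact_force: [0.3, 0.5, -0.4]
gripper_width: 20.0
grasp_force: 58.7
t19.65 [ 546.26 -155.87  224.09] yaw_y 65.66 tilt [ 0.45 -0.05] F [ 0.27  0.5  -0.44] Fy_tool 0.57 w 20.03 g 58.67366015911102
```

```bash
python3 -m pendant '[[0.004,0.016,0,0,0,0,0.018],[0.008,0.03,0,0,0,0,0.018],[0.009,0.031,0,0,0,0,0.018],[0.009,0.031,0,0,0,0,0.018],[0.009,0.031,0,0,0,0,0.018],[0.009,0.031,0,0,0,0,0.018],[0.009,0.031,0,0,0,0,0.018],[0.009,0.031,0,0,0,0,0.018],[0.009,0.031,0,0,0,0,0.018],[0.009,0.031,0,0,0,0,0.018],[0.009,0.031,0,0,0,0,0.018],[0.007,0.026,0,0,0,0,0.018]]'; python3 -m pendant '[[0,0,0.015,0,0,0,0.018],[0,0,0.03,0,0,0,0.018],[0,0,0.03,0,0,0,0.018],[0,0,0.03,0,0,0,0.018],[0,0,0.02,0,0,0,0.018],[0,0,0.008,0,0,0,0.018],[0,0,0,0,0,0,0.018],[0,0,0,0,0,0,0.018]]'
python3 - <<'E'
from h import *
st()
a=arm.get_image("scene");b=arm.get_image("side")
i=np.hstack([cv2.resize(a["image"][150:270,270:410],(400,343),interpolation=2),cv2.resize(b["image"][205:325,190:330],(400,343),interpolation=2)])
cv2.imwrite("pics/t2.png",i[:,:,::-1])
E
```

```text
clock: 20.85
position: [597.0, 207.6, 218.2]
ee_rot: [0.211, 0.978, -0.001, -0.001]
contact_force: [-0.6, -0.1, -0.1]
gripper_width: 19.6
grasp_force: 58.7
clock: 21.65
position: [598.4, 205.8, 87.8]
ee_rot: [0.211, 0.978, 0.0, 0.0]
contact_force: [-0.9, 0.5, -0.1]
gripper_width: 20.1
grasp_force: 58.8
t21.65 [598.43 205.81  87.79] yaw_y 65.65 tilt [0.05 0.02] F [-0.86  0.45 -0.12] Fy_tool 0.06 w 20.13 g 58.80542993545532
```

View pics/t2.png

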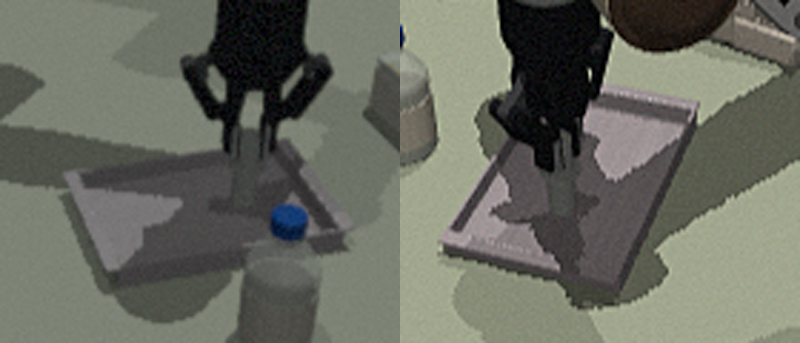

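The sleeve hangs upright just above the tray floor, with its foot near (243,205) in the left crop and (563,215) in the right, well inside the walls. I'll lower it gently.

```bash
q(){ grep -E "pos|con" | tr '\n' ' '; echo; }; python3 -m pendant '[[0,0,0.002,0,0,0,0.018],[0,0,0.002,0,0,0,0.018],[0,0,0,0,0,0,0.018],[0,0,0,0,0,0,0.018]]'|q;  python3 -m pendant '[[0,0,0.001,0,0,0,0.018],[0,0,0,0,0,0,0.018]]'|q; python3 -m pendant '[[0,0,0.001,0,0,0,0.018],[0,0,0,0,0,0,0.018]]'|q; python3 -m pendant '[[0,0,0.001,0,0,0,0.018],[0,0,0,0,0,0,0.018]]'|q; python3 -m pendant '[[0,0,0.0005,0,0,0,0.018],[0,0,0,0,0,0,0.018]]'|q
```

```text
position: [598.1, 205.3, 83.4] contact_force: [0.3, 1.2, -0.1] 
position: [598.0, 205.2, 82.2] contact_force: [-0.4, -0.0, -0.7] 
position: [598.0, 205.3, 81.1] contact_force: [0.7, -0.5, -0.7] 
position: [598.0, 205.3, 80.1] contact_force: [-0.3, 0.3, -1.2] 
position: [598.0, 205.3, 79.7] contact_force: [-0.3, 0.4, -0.0]
```

```bash
q(){ grep -E "pos|con" | tr '\n' ' '; echo; }; python3 -m pendant '[[0,0,0.0007,0,0,0,0.018],[0,0,0,0,0,0,0.018]]'|q;  python3 -m pendant '[[0,0,0.0007,0,0,0,0.018],[0,0,0,0,0,0,0.018]]'|q; python3 -m pendant '[[0,0,0.0007,0,0,0,0.018],[0,0,0,0,0,0,0.018]]'|q
```

```text
position: [598.2, 205.3, 79.6] contact_force: [-0.4, -0.3, 2.0] 
position: [598.3, 205.3, 79.6] contact_force: [-1.4, -0.9, 7.1] 
position: [598.4, 205.3, 79.5] contact_force: [-2.6, -0.6, 8.1]
```

```bash
python3 -m pendant '[[0,0,-0.0012,0,0,0,0.018],[0,0,0,0,0,0,0.021],[0,0,0,0,0,0,0.024],[0,0,0,0,0,0,0.03],[0,0,0,0,0,0,0.04],[0,0,0,0,0,0,0.044],[0,0,-0.01,0,0,0,0.044],[0,0,-0.035,0,0,0,0.044],[0,0,-0.045,0,0,0,0.044],[0,0,-0.04,0,0,0,0.044],[0,0,0,0,0,0,0.044]]'|grep pos; python3 -m pendant '[[-0.005,-0.02,0,0,0,0,0.044],[-0.009,-0.036,0,0,0,0,0.044],[-0.009,-0.036,0,0,0,0,0.044],[-0.009,-0.036,0,0,0,0,0.044],[-0.009,-0.036,0,0,0,0,0.044],[-0.009,-0.036,0,0,0,0,0.044],[-0.009,-0.036,0,0,0,0,0.044],[-0.009,-0.036,0,0,0,0,0.044],[-0.009,-0.036,0,0,0,0,0.044],[-0.009,-0.036,0,0,0,0,0.044],[-0.008,-0.036,0,0,0,0,0.044],[-0.006,-0.035,0,0,0,0,0.04]]'; python3 -m pendant '[[0,0,0,0,0,0,0.04],[0,0,0,0,0,0,0.04]]'|grep pos;python3 - <<'E'
from h import *
s,r=st()
print("tool shift to LL",r.T@(np.array([518.4,-213.9,126.3])-s["position"]))
a=arm.get_image("scene");b=arm.get_image("side")
i=np.hstack([cv2.resize(a["image"][150:270,270:410],(400,343),interpolation=2),cv2.resize(b["image"][205:325,190:330],(400,343),interpolation=2)])
cv2.imwrite("pics/t3.png",i[:,:,::-1])
E
```

```text
position: [601.4, 206.7, 217.4]
clock: 25.85
position: [516.2, -215.9, 208.2]
ee_rot: [0.211, 0.977, -0.0, -0.001]
contact_force: [1.6, 0.3, 0.9]
gripper_width: 40.1
grasp_force: 0.0
position: [516.6, -215.0, 208.2]
t26.05 [ 516.58 -214.98  208.22] yaw_y 65.49 tilt [-0.1   0.03] F [-0.46  1.08  0.54] Fy_tool 0.80 w 40.35 g 0.0
tool shift to LL [-1.35094302  1.76232388 81.91567412]
```

View pics/t3.png

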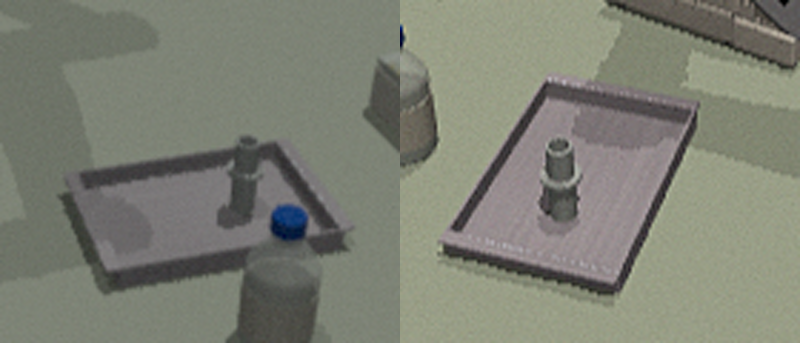

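The first sleeve stands upright inside the tray, at about (245,175) in the left crop and (562,180) in the right. Now for the second one.

```bash
python3 -m pendant '[[-0.0013,0.0018,0.02,0,0,0,0.04],[0,0,0.02,0,0,0,0.04],[0,0,0,0,0,0,0.04],[0,0,0,0,0,0,0.04],[0,0,0.022,0,0,0,0.04],[0,0,0.02,0,0,0,0.04],[0,0,0,0,0,0,0.04],[0,0,0,0,0,0,0.028]]'; python3 -m pendant '[[0,0,0,0,0,0,0.025],[0,0,0,0,0,0,0.023],[0,0,0,0,0,0,0.022],[0,0,0,0,0,0,0.018],[0,0,0,0,0,0,0.018],[0,0,0,0,0,0,0.018]]'; python3 -c "from h import *;st()"
```

```text
clock: 26.95
position: [520.6, -212.9, 128.1]
ee_rot: [0.211, 0.978, -0.0, 0.001]
contact_force: [-0.3, -0.7, 1.4]
gripper_width: 28.3
grasp_force: 0.0
clock: 27.55
position: [520.4, -213.1, 128.3]
ee_rot: [0.211, 0.978, -0.0, 0.001]
contact_force: [-2.0, 0.9, 5.8]
gripper_width: 20.4
grasp_force: 58.4
t27.55 [ 520.42 -213.12  128.27] yaw_y 65.65 tilt [ 0.11 -0.04] F [-1.98  0.87  5.82] Fy_tool -0.03 w 20.38 g 58.42913210391998
```

```bash
python3 -m pendant '[[0,0,-0.005,0,0,0,0.018],[0,0,-0.015,0,0,0,0.018],[0,0,-0.025,0,0,0,0.018],[0,0,-0.025,0,0,0,0.018],[0,0,-0.025,0,0,0,0.018],[0,0,0,0,0,0,0.018],[0,0,0,0,0,0,0.018]]'; python3 -m pendant '[[0.004,0.016,0,0,0,0,0.018],[0.007,0.03,0,0,0,0,0.018],[0.0075,0.031,0,0,0,0,0.018],[0.0075,0.031,0,0,0,0,0.018],[0.0075,0.031,0,0,0,0,0.018],[0.0075,0.031,0,0,0,0,0.018],[0.0075,0.031,0,0,0,0,0.018],[0.0075,0.031,0,0,0,0,0.018],[0.0075,0.031,0,0,0,0,0.018],[0.0075,0.031,0,0,0,0,0.018],[0.0075,0.031,0,0,0,0,0.018],[0.006,0.02,0,0,0,0,0.018]]'|grep pos; python3 -m pendant '[[0,0,0,0,0,0,0.018],[0,0,0,0,0,0,0.018]]';python3 -c "from h import *;st()"
```

```text
clock: 28.25
position: [519.5, -212.5, 221.8]
ee_rot: [0.211, 0.977, 0.0, 0.0]
contact_force: [0.2, 0.0, -0.2]
gripper_width: 20.2
grasp_force: 59.1
position: [584.7, 138.0, 219.8]
clock: 29.65
position: [584.6, 136.1, 220.7]
ee_rot: [0.211, 0.978, -0.001, -0.001]
contact_force: [-0.3, 0.2, -0.8]
gripper_width: 20.0
grasp_force: 59.1
t29.65 [584.57 136.14 220.7 ] yaw_y 65.65 tilt [-0.14 -0.06] F [-0.33  0.25 -0.82] Fy_tool 0.09 w 20.03 g 59.141183495521545
```

Down to about 84, then slow (touchdown expected near 81).

```bash
q(){ grep -E "pos|con" | tr '\n' ' '; echo; }; python3 -m pendant '[[0,0,0.015,0,0,0,0.018],[0,0,0.03,0,0,0,0.018],[0,0,0.03,0,0,0,0.018],[0,0,0.03,0,0,0,0.018],[0,0,0.02,0,0,0,0.018],[0,0,0.007,0,0,0,0.018],[0,0,0,0,0,0,0.018],[0,0,0,0,0,0,0.018]]'|q; python3 -m pendant '[[0,0,0.001,0,0,0,0.018],[0,0,0,0,0,0,0.018]]'|q; python3 -m pendant '[[0,0,0.001,0,0,0,0.018],[0,0,0,0,0,0,0.018]]'|q;python3 -m pendant '[[0,0,0.001,0,0,0,0.018],[0,0,0,0,0,0,0.018]]'|q
```

```text
position: [586.0, 136.0, 91.0] contact_force: [0.5, -0.3, -0.7] 
position: [585.7, 136.4, 90.0] contact_force: [-0.1, -1.0, -0.4] 
position: [585.3, 136.3, 88.2] contact_force: [-0.5, -0.1, -0.2] 
position: [585.1, 136.3, 86.8] contact_force: [-0.6, 0.3, -0.7]
```

```bash
q(){ grep -E "pos|con" | tr '\n' ' '; echo; }; python3 -m pendant '[[0,0,0.0015,0,0,0,0.018],[0,0,0.001,0,0,0,0.018],[0,0,0,0,0,0,0.018],[0,0,0,0,0,0,0.018]]'|q; python3 -m pendant '[[0,0,0.001,0,0,0,0.018],[0,0,0,0,0,0,0.018]]'|q; python3 -m pendant '[[0,0,0.0008,0,0,0,0.018],[0,0,0,0,0,0,0.018]]'|q;python3 -m pendant '[[0,0,0.0007,0,0,0,0.018],[0,0,0,0,0,0,0.018]]'|q;python3 -m pendant '[[0,0,0.0007,0,0,0,0.018],[0,0,0,0,0,0,0.018]]'|q
```

```text
position: [585.2, 136.2, 84.3] contact_force: [0.4, -0.3, -0.6] 
position: [585.2, 136.2, 83.3] contact_force: [-0.0, -0.1, -0.2] 
position: [585.2, 136.2, 82.5] contact_force: [-0.3, 0.1, -0.6] 
position: [585.2, 136.2, 81.8] contact_force: [0.2, 1.1, -2.1] 
position: [585.3, 136.3, 81.3] contact_force: [0.7, -0.4, -0.0]
```

```bash
q(){ grep -E "pos|con" | tr '\n' ' '; echo; }; python3 -m pendant '[[0,0,0.0006,0,0,0,0.018],[0,0,0,0,0,0,0.018]]'|q; python3 -m pendant '[[0,0,0.0006,0,0,0,0.018],[0,0,0,0,0,0,0.018]]'|q
```

```text
position: [585.4, 136.2, 81.3] contact_force: [-1.1, 0.4, 4.1] 
position: [585.6, 136.2, 81.2] contact_force: [-2.7, -0.7, 7.6]
```

Touched down. Release, lift and look.

```bash
python3 -m pendant '[[0,0,-0.001,0,0,0,0.018],[0,0,0,0,0,0,0.021],[0,0,0,0,0,0,0.024],[0,0,0,0,0,0,0.03],[0,0,0,0,0,0,0.04],[0,0,0,0,0,0,0.044],[0,0,-0.01,0,0,0,0.044],[0,0,-0.035,0,0,0,0.044],[0,0,-0.045,0,0,0,0.044],[0,0,-0.045,0,0,0,0.044],[0,0,-0.03,0,0,0,0.044],[0,0,0,0,0,0,0.044]]'; python3 -m pendant '[[0.03,0,0,0,0,0,0.044],[0.045,0,0,0,0,0,0.044],[0.045,0,0,0,0,0,0.044],[0.03,0,0,0,0,0,0.044],[0,0,0,0,0,0,0.044],[0,0,0,0,0,0,0.044]]'|grep pos
python3 - <<'E'
from h import *
a=arm.get_image("scene");b=arm.get_image("side")
i=np.hstack([cv2.resize(a["image"][150:300,70:410],(400,300),interpolation=2),cv2.resize(b["image"][140:320,170:370],(400,300),interpolation=2)])
cv2.imwrite("pics/t4.png",i[:,:,::-1])
E
```

```text
clock: 33.85
position: [587.7, 137.0, 253.0]
ee_rot: [0.211, 0.978, 0.003, 0.005]
contact_force: [0.2, 1.4, -0.2]
gripper_width: 44.0
grasp_force: 0.0
position: [448.3, 198.4, 246.4]
```

View pics/t4.png

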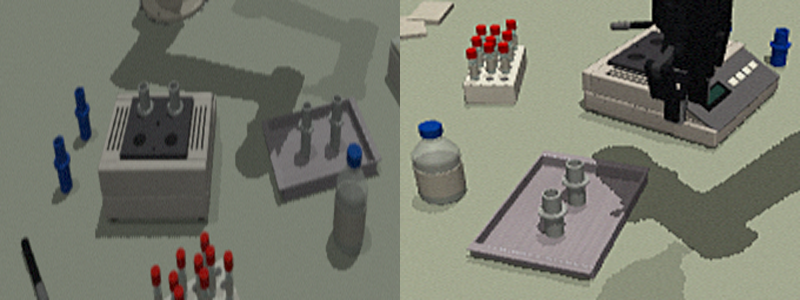

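Both loose sleeves stand upright in the tray, at about (306,130) and (337,125) on the left and (574,180) and (552,212) on the right. The snug pair is still seated at (145,98) and (174,98), the front bores are empty, and nothing else has moved.

```bash
python3 -c "from bench import arm;print(arm.job_done())"
```

```text
the job is handed in; nothing more can be done
None
```

The two loose sleeves (the +x pair in the block, each with at least 2.7 mm of free play) now stand upright in the steel tray; the two snug ones (about 0.65 mm of play) are still seated, and the job was handed in at about 35 s.

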